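# Free the rusted lock bolt and check the pull gauge

## Task

Get the pull gauge of the touch-test bench back into service: first clear the dummy phone off it and lay it on the white light pad, screen up, lengthwise along the pad and wholly within its outline. Then work the rusted lock bolt free with short back-and-forth strokes until it runs, and draw it fully back to its stop. Finally pull the yellow gauge slide out until its pointer stands at the red mark, hold it there for a good second, and ease it gently back to zero without letting it snap, leaving the other things on the bench where they are.

Things in the scene. Friction and masses are not known exactly. Their poses are not given: they have to be found in the camera images.
- fixture: fixed light-grey gauge bench, 230 mm (its x) by 240 mm (its y), deck 36 mm above the table; origin under its centre. Its x points away from the robot, its y to the robot's left (yaw up to 0.25 rad). On the deck: the gauge along y = -40 mm with a white spring barrel (x 28 to 113 mm); the rusty bolt along x = 33 mm in two guides. All stays below 71 mm above the table but the two grips
- bolt (a joint): travel (m) of the rust-brown lock bolt to the fixture's +y: 0 home, 0.050 back at its stop; bars the gauge until about 0.03. Starts near 0.0125. Moves with 4 to 12 N, then jams hard at about 0.024 and, homeward, at about 0.001; no pull helps, stay under 30 N. Each full stroke from jam to jam loosens it; after 2 to 4 to-and-fros it passes 0.024 and runs with 4 to 10 N. Stays where left
- bolt_grip (a point): point in the bolt's upright rust-brown grip, a flat bar 14 mm thick along the fixture's y (the travel), 26 mm along its x, from 49 to 105 mm above the table; the point is on its middle line, 86 mm above the table. Axes as the fixture's. Pinch from above on the faces that look along the travel
- gauge (a joint): pull-out (m) of the gauge slide to the fixture's -x (towards the robot): 0 home, 0.060 at the end. Spring: 4 N at 0, rising 0.2 N per mm, plus 1 N friction. Barred by the bolt (2 mm of play) until drawn back. Snaps home if let go when out
- gauge_grip (a point): point in the gauge slide's upright yellow pull fin, 14 mm thick along the fixture's x (the pull), 28 mm along its y, from 38 to 106 mm above the table; the point is on its middle line, 86 mm above the table. Axes as the fixture's. Pinch from above on the faces that look along the pull
- gauge_pointer (a point): the middle of the black pointer bar on the gauge slide, over the white scale strip beside it; moves with the gauge slide
- red_mark (a point): middle of the red cursor on the white scale strip; it stays put, 25 to 42 mm from zero, different each time. The pointer is at the mark when gauge_pointer and red_mark agree along the fixture's x. Axes as the fixture's
- phone: dummy phone: black slab 62 mm (its x) by 130 mm (its y), 12 mm thick, about 0.18 kg, blue screen up, lying loose on the front of the fixture's deck (36 mm above the table) across the gauge's track, about 30 mm clear of the yellow fin; origin at the centre of its underside
- light_pad: fixed white light pad, 120 mm along its x, 170 mm along its y, 20 mm high, to the left or right of the fixture; origin under its centre
- control_box: fixed mid-grey control box with coloured lamps, 120 x 160 x 34 mm, on the other side of the fixture; leave alone; origin under its centre
- oil_bottle: yellow oil bottle, 52 mm across, 130 mm high, red cap, standing on the table; origin under its centre; leave where it is
- screwdriver: screwdriver, 190 mm, lying on the table; origin at its middle underside; leave where it is
- wrench: open-ended wrench, 180 mm, lying on the table; origin at its middle underside; leave where it is
- lens_barrel: stepped bare aluminium lens barrel, 64 mm across, 85 mm high, standing; origin under its centre; leave where it is
- cup: teal cup, 76 mm across, 85 mm high, standing; origin under its centre; leave where it is
- parts_tray: open blue parts tray with one divider, 160 x 110 x 40 mm; origin under its centre; leave where it is

How it is judged (in metres and radians):
On the way, in this order (a step that is already met when the one before it is completed fails the run):
1. the phone lies released on the light pad (x of phone in the frame of light_pad between -0.028 and 0.028 m and y of phone in the frame of light_pad between -0.021 and 0.021 m and z of phone in the frame of light_pad between 0.016 and 0.024 m and angle between the y axis of phone and the y axis of light_pad, either way round below 0.35 rad and angle between phone's own z axis and vertical below 0.08 rad and linear speed of phone below 0.02 m/s and contact force between the fingers and phone below 0.1 N), for 0.2 s.
2. the bolt has been worked free and drawn back (value of joint bolt above 0.044 m), for 0.1 s.
3. the gauge's pointer is held at the red mark (x of gauge_pointer in the frame of red_mark between -0.004 and 0.004 m), for 0.8 s.
At the end, for the whole second after the job is handed in: The phone rests flat, screen up, on the light pad (centre within 28 mm across and 21 mm along of the pad's, turned at most 0.35 rad from it), the bolt stands at least 42 mm back and the gauge slide is home within 4 mm (x of phone in the frame of light_pad between -0.028 and 0.028 m and y of phone in the frame of light_pad between -0.021 and 0.021 m and z of phone in the frame of light_pad between 0.016 and 0.024 m and angle between the y axis of phone and the y axis of light_pad, either way round below 0.35 rad and angle between phone's own z axis and vertical below 0.08 rad and linear speed of phone below 0.02 m/s and value of joint bolt above 0.042 m and value of joint gauge below 0.004 m); the robot touches nothing.
It fails at once if the gauge slide snaps back faster than 0.3 m/s (velocity of joint gauge below -0.3 m/s).
It fails at once if another thing on the bench is shifted more than 30 mm (distance of any of oil_bottle, screwdriver, wrench, lens_barrel, cup, parts_tray from where it was at the start of the episode above 0.03 m).
It also fails if it takes over 64 s, if anything falls off the work surface, if the arm or the gripper's body presses on something with over 40 N, if the wrist force passes 120 N, or if a joint passes its speed limit or range.

## Robot

A 6-joint arm with a two-finger parallel gripper is mounted at the origin on the work surface. World frame = base frame: x ahead of the robot, y to its left, z up, the work surface at z = 0. Lengths are in mm, angles in rad, forces in N, time in s.
With the tool pointing down it reaches from about 400 to 925 mm from the base axis. Payload 12.5 kg.
Tool frame: the origin (TCP) lies between the finger pads; the fingertips stand 14 mm ahead of it and the grasp point (between the pads) lies 5 mm behind it; x points along the fingers, y is the direction in which the jaws open and shut, and the axes are right-handed (so a half turn about x gives the same grasp; the last joint's range is limited). The gripper opens to 95 mm and grips with 3 to 60 N. Pads are 20 mm wide; open, the fingers measure 119 mm over their backs; the gripper's body (75 mm by 180 mm) begins 59 mm behind the grasp point.
Start: joints at [1.083, 0.491, 1.559, -0, 1.092, -0.106], TCP at [232.854, 580.021, 228.661] pointing down, gripper open.
Joint ranges: [-3.1, 3.1], [-0.84, 2.19], [0.05, 2.79], [-1.13, 4.28], [0.06, 2.93], [-2.69, 2.69]. Speed limits (rad/s): [2.22, 2.22, 2.79, 3.14, 3.14, 3.14].

## Interface

Orientations are given as [roll, pitch, yaw] about the fixed x, y, z axes, in that order (R = Rz(yaw) Ry(pitch) Rx(roll)).
In Python, from cell import env, cams gives the robot as it stands.
- The arm moves only by the tool carry_out, never from a script. Its arguments are lists of equal length, an entry for each row: "grip": the closure, from -1 (fully open) to 1 (shut); "linear": the shift along the tool's x, y, z scaled (see below), a list of three; "turn": the turn about the tool's x scaled (see below). In form: {"grip": [grip, ...], "linear": [[tx, ty, tz], ...], "turn": [turn, ...]}. A call has 1 to 5 rows; each row shifts and turns the commanded pose from where the row before left it, along the tool's axes as they then stand; what a row does not reach is not made up. The controller multiplies each number of a shift by 0.5 m and each number of a turn by 180 degrees. A row lasts 1/10 s, in which the tool goes at most 50 mm and 8.59 degrees, less where a joint would pass 70% of its speed; a pose out of reach is approached as far as the arm can. A call with a number of a shift or a turn outside -1 to 1 is refused whole. A call with a gripper value outside its range is refused whole. The fingers move at their own pace and stop on an object; the grip force is fixed at half the most. Time passes only in rows, so rows that do not move let the fingers close. It gives the time, the measured TCP pose, the force and the opening at its end, in the units of the state.
- env.state(): the state, without advancing time (a new reading comes with each control period).
- cams.read_camera(name): name is "side" or "top" or "wrist"; returns the picture (420x560x3 uint8, blue, green, red); there is no depth.
- cams.camera_info(name): a dict with "fx", "fy", "cx", "cy" (pixels), "dist" ([k1, k2, p1, p2, k3] as OpenCV has them; the pictures are not rectified), "view" (4x4, takes a point from world to camera coordinates). Camera axes: x right, y down, z forward; pixel columns grow to the right and rows downward; lengths in mm; the calibration is good to about 2 mm. A picture is of the moment at which its call begins: read the wrist's pose just before it. camera_info takes no time and is no camera call; for the wrist camera it gives the pose at the moment of the call.
- env.job_done(): hands the job in, once; it reports no verdict.
The state is a dict: "t": time; "joints": joint angles; "qvel": joint speeds; "tau": joint torques, N m; "eef_pos": TCP position; "tcp_rot": TCP orientation; "ft_force": force on the tool from outside, world axes, zero at the start; "moment": the same for the moment, N m; "opening": opening from 0.0 (shut) to 1.0 (fully open).
Only numpy, scipy, OpenCV 4.12 (cv2) and the standard library are available. Lean on these libraries where they do the work, as an engineer would, in place of code of your own. Each camera call takes 0.05 s, during which the arm holds its last target. There are 200 camera calls.

## Working session

There is one attempt and no reset: what is moved stays moved. The work goes in short steps, Python scripts to look and compute and a tool call to move; the robot and the scene stay as the last step left them, time stands still between calls to the robot, and variables do not carry over. Pictures are saved under pics/ and viewed, about 8 in all and at most 12, crops included, and the job is handed in when it is done.

Besides the shell and the picture viewer there is one more tool, called after "Request:" as name(argument=value, ...), one argument or row to a line, values as JSON. carry_out: Moves the arm, as the interface text tells. Shifts and turns lie within -1 to 1; 1 stands for 0.5 m of shift or 180 degrees of turn. Its arguments: {"type":"object","properties":{"grip":{"type":"array"},"linear":{"type":"array"},"turn":{"type":"array"}},"required":["grip","linear","turn"]}

```bash
mkdir -p pics
cat > h.py <<'E'
import numpy as np, cv2
from cell import env, cams
def snap(n,f):
    im=cams.read_camera(n); cv2.imwrite(f'pics/{f}.png',im); return im
def ray(ci,u,v):
    K=np.array([[ci['fx'],0,ci['cx']],[0,ci['fy'],ci['cy']],[0,0,1.]])
    p=cv2.undistortPoints(np.array([[[u,v]]],float),K,np.array(ci['dist'],float))[0,0]
    V=np.array(ci['view']); R=V[:3,:3]; t=V[:3,3]
    return -R.T@t, R.T@np.array([p[0],p[1],1])
def at(ci,u,v,z):
    o,d=ray(ci,u,v); return o+d*(z-o[2])/d[2]
def proj(ci,P):
    K=np.array([[ci['fx'],0,ci['cx']],[0,ci['fy'],ci['cy']],[0,0,1.]])
    V=np.array(ci['view']); return cv2.projectPoints(np.array(P,float).reshape(-1,1,3),cv2.Rodrigues(V[:3,:3])[0],V[:3,3],K,np.array(ci['dist'],float))[0][:,0]
E
python3 - <<'E'
from h import *
a=snap('top','top0'); b=snap('side','side0')
cv2.imwrite('pics/top0b.png',cv2.resize(a,(800,600),interpolation=cv2.INTER_CUBIC))
for n in('top','side'):
    c=cams.camera_info(n);print(n,np.round(ray(c,280,210),2),c['fx'])
print(env.state())
E
```

```text
top [[ 3.3634e+02  3.5300e+00  1.6294e+03]
 [ 1.3000e-01 -0.0000e+00 -9.9000e-01]] 458.25262519197804
side [[ 4.58390e+02 -8.49990e+02  1.10386e+03]
 [ 5.00000e-02  6.20000e-01 -7.80000e-01]] 385.64159294185026
{'t': 0.1, 'joints': array([ 1.08338789e+00,  4.91499085e-01,  1.55942187e+00, -4.73085114e-06,
        1.09167448e+00, -1.05585893e-01]), 'qvel': array([-0.00094504, -0.00026938, -0.00274003, -0.00072042, -0.00116488,
       -0.00029489]), 'tau': array([ 1.71565836e-03, -6.13626122e+01, -2.58604610e+01,  6.93353964e-02,
        4.70776227e-02,  1.07876937e-05]), 'eef_pos': array([232.75528003, 579.81612397, 228.10880468]), 'tcp_rot': array([-1.67219789,  1.56979354, -2.05401824]), 'ft_force': array([-1.02268181,  0.37563535, -0.12207364]), 'moment': array([-0.02733764, -0.0267112 ,  0.04360025]), 'opening': 0.9998039146388996}
```

View pics/top0b.png

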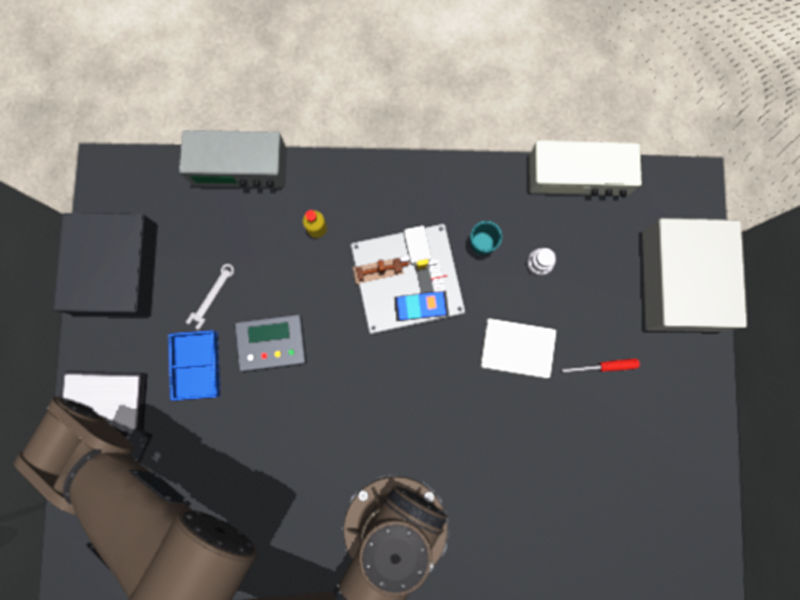

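View pics/side0.png

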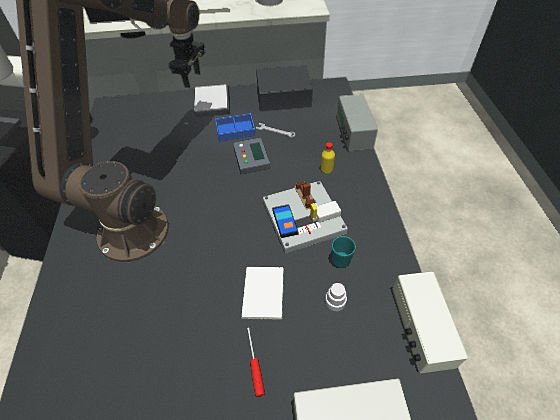

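The top view shows robot-left to the left: the fixture near (408,278), the pad to its right at (519,348) and the phone at (421,305). I'll enlarge that area.

Run:
```python
import cv2
a=cv2.imread('pics/top0.png')[150:270,240:400]
cv2.imwrite('pics/c1.png',cv2.resize(a,None,fx=5,fy=5,interpolation=cv2.INTER_CUBIC))
```

```text
(no output)
```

View pics/c1.png

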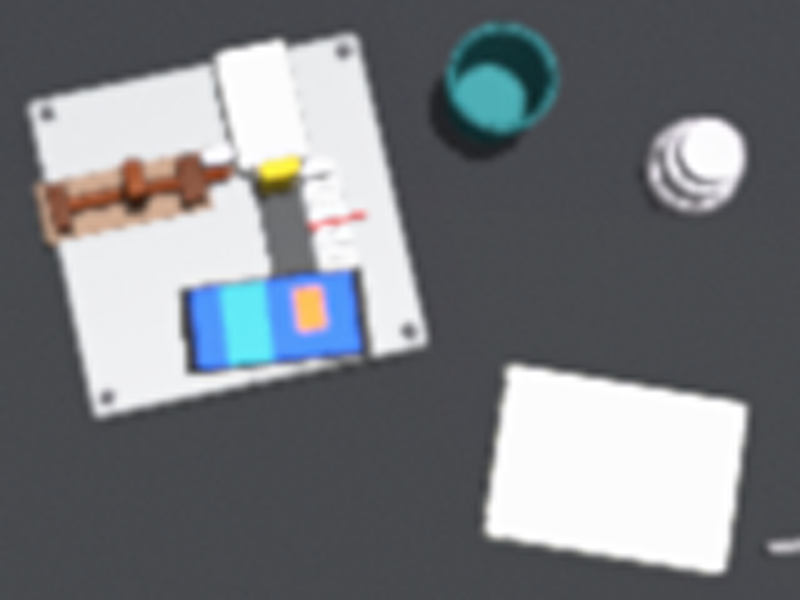

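The crop shows the deck corners at (30,102), (356,35), (428,345) and (98,417). The phone corners are at (182,290), (360,270), (368,353) and (190,372), and the pad corners at (508,366), (747,402), (725,573) and (486,537).

```bash
cat >> h.py <<'E'
def rect(ci,pts,z,org,s):
    P=np.array([at(ci,org[0]+(u+.5)/s-.5,org[1]+(v+.5)/s-.5,z)[:2] for u,v in pts]) # TL TR BR BL, up=+x left=+y
    ux=(P[0]+P[1]-P[2]-P[3])/2; uy=(P[0]+P[3]-P[1]-P[2])/2
    return P.mean(0).round(1), np.hypot(*ux).round(1), np.hypot(*uy).round(1), np.arctan2(ux[1],ux[0]).round(3), np.arctan2(-uy[0],uy[1]).round(3)
E
python3 - <<'E'
from h import *
c=cams.camera_info('top'); o=(240,150)
print('fix',rect(c,[(30,102),(356,35),(428,345),(98,417)],36,o,5))
print('phone',rect(c,[(182,290),(360,270),(368,353),(190,372)],48,o,5))
print('pad',rect(c,[(508,366),(747,402),(725,573),(486,537)],20,o,5))
q=lambda u,v,z:at(c,o[0]+(u+.5)/5-.5,o[1]+(v+.5)/5-.5,z).round(1)
print('fin',q(279,165,106),'bolt',q(133,170,105),'cup',q(500,70,85),'bottle')
w=cams.camera_info('wrist');V=np.array(w['view']);R=V[:3,:3]
s=env.state(); from scipy.spatial.transform import Rotation as Ro
T=Ro.from_euler('xyz',s['tcp_rot']).as_matrix(); print(T.round(3)); print('cam in tool',(T.T@(-R.T@V[:3,3]-s['eef_pos'])).round(1),(T.T@R.T).round(2),w['fx'])
E
```

```text
fix (array([605. , -19.3]), np.float64(228.7), np.float64(236.8), np.float64(0.234), np.float64(0.231))
phone (array([534.5, -52.9]), np.float64(58.1), np.float64(124.7), np.float64(0.11), np.float64(0.129))
pad (array([ 437.5, -296. ]), np.float64(121.7), np.float64(170.5), np.float64(-0.134), np.float64(-0.132))
fin [633.7 -52.  106. ] bolt [628.5  46.7 105. ] cup [ 707.8 -204.9   85. ] bottle
[[-0.     0.373  0.928]
 [-0.001  0.928 -0.373]
 [-1.    -0.001 -0.   ]]
cam in tool [-157.1    0.8  -70.4] [[ 0.   -0.25  0.97]
 [ 1.    0.    0.  ]
 [-0.    0.97  0.25]] 376.8631674917091
```

Request:
carry_out(
  grip=[-1, -1, -1, -1, -1],
  linear=[
    [0, -0.0633, 0.0688],
    [0, -0.0633, 0.0688],
    [0, -0.0633, 0.0688],
    [0, -0.0633, 0.0688],
    [0, -0.0633, 0.0688],
  ],
  turn=[0, 0, 0, 0, 0],
)

```text
t: 0.6
eef_pos: [333.8, 367.4, 228.5]
tcp_rot: [-2.152, 1.571, -2.533]
ft_force: [1.0, -0.1, -0.1]
opening: 0.999
```

Request:
carry_out(
  grip=[-1, -1, -1, -1, -1],
  linear=[
    [0, -0.0633, 0.0688],
    [0, -0.0633, 0.0688],
    [0, -0.0633, 0.0688],
    [0, -0.0633, 0.0688],
    [0, -0.0633, 0.0688],
  ],
  turn=[0, 0, 0, 0, 0],
)

```text
t: 1.1
eef_pos: [434.6, 156.3, 228.6]
tcp_rot: [1.722, 1.571, 1.34]
ft_force: [1.1, 0.8, -0.2]
opening: 1.004
```

Request:
carry_out(
  grip=[-1, -1, -1, -1, -1],
  linear=[
    [0, -0.0633, 0.0688],
    [0, -0.0633, 0.0688],
    [0, -0.0633, 0.0688],
    [0, -0.0633, 0.0688],
    [0, -0.0633, 0.0688],
  ],
  turn=[0, 0, 0, 0, 0],
)

```text
t: 1.6
eef_pos: [535.2, -54.8, 228.5]
tcp_rot: [2.806, 1.57, 2.424]
ft_force: [0.4, 0.7, 0.3]
opening: 1.002
```

Request:
carry_out(
  grip=[-0.64, -0.64, -0.64, -0.64, -0.64],
  linear=[
    [0, 0, 0],
    [0, 0, 0],
    [0, 0, 0],
    [0, 0, 0],
    [0, 0, 0],
  ],
  turn=[0.0472, 0.0472, 0.0472, 0.0472, 0.0472],
)

```text
t: 2.1
eef_pos: [534.6, -52.8, 228.3]
tcp_rot: [-2.422, 1.57, 2.731]
ft_force: [0.2, -0.2, 0.1]
opening: 0.822
```

Request:
carry_out(
  grip=[-0.64, -0.64, -0.64],
  linear=[
    [0, 0, 0],
    [0, 0, 0],
    [0, 0, 0],
  ],
  turn=[0.0472, 0.0472, 0.007],
)

```text
t: 2.4
eef_pos: [534.7, -52.8, 228.4]
tcp_rot: [-2.128, 1.57, 2.71]
ft_force: [-1.2, -0.8, 0.4]
opening: 0.822
```

Run:
```python
from h import *
s=env.state();print(s['eef_pos'],s['opening'],s['joints'])
w=cams.camera_info('wrist');a=snap('wrist','w1');import pickle;pickle.dump(w,open('w1.pkl','wb'))
cv2.imwrite('pics/w1b.png',cv2.resize(a,(800,600),interpolation=cv2.INTER_CUBIC))
from scipy.spatial.transform import Rotation as Ro
print(Ro.from_euler('xyz',s['tcp_rot']).as_matrix().round(3))
```

```text
[534.69033061 -52.77688936 228.39394836] 0.8217053939975897 [-2.21401119e-01  3.67157025e-01  1.77381320e+00  1.27191183e-04
  1.00112437e+00 -3.47505786e-01]
[[-0.     0.992  0.126]
 [ 0.     0.126 -0.992]
 [-1.    -0.    -0.   ]]
```

View pics/w1b.png

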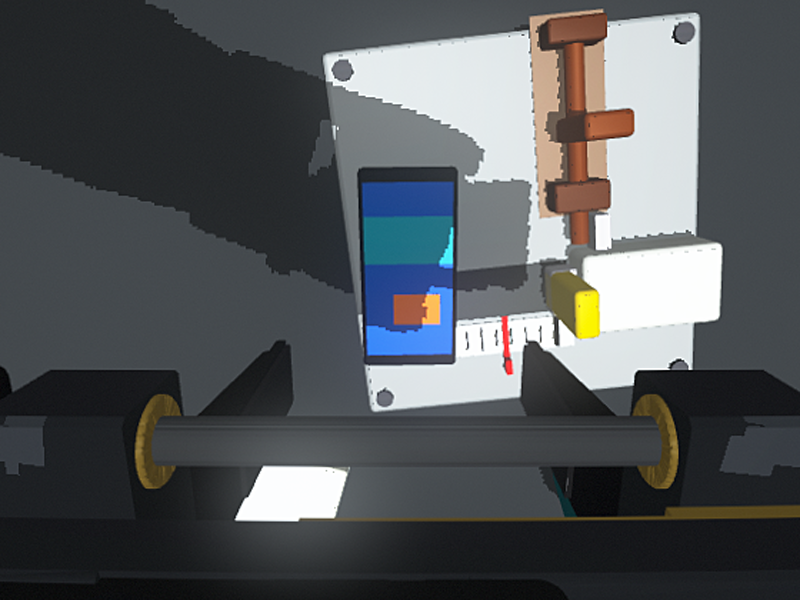

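The wrist view (up = +y, right = +x) shows the phone corners at (358,168), (457,168), (455,362) and (364,362). The fin top is around (587,314), the bolt grip top around (609,123), the red mark around (506,340) and the pointer around (557,333).

Run:
```python
from h import *
import pickle; w=pickle.load(open('w1.pkl','rb'))
q=lambda u,v,z:at(w,(u+.5)*.7-.5,(v+.5)*.7-.5,z)
n=lambda l,z:np.array([q(u,v,z)[:2] for u,v in l])
P=n([(358,168),(457,168),(455,362),(364,362)],48);print('phone',P.mean(0),P.round(1).tolist())
e=(P[0]+P[1]-P[2]-P[3])/2;print('yaw',np.arctan2(-e[0],e[1]),np.hypot(*e))
F=n([(323,54),(699,13),(372,411)],36);print('fix',(F[1]+F[2])/2)
e=F[1]-F[0];print(np.hypot(*e),np.arctan2(e[1],e[0]));e=F[0]-F[2];th=np.arctan2(-e[0],e[1]);print(np.hypot(*e),th)
th=.232;c=(F[1]+F[2])/2;R=np.array([[np.cos(th),-np.sin(th)],[np.sin(th),np.cos(th)]])
for nm,u,v,z in [('fin',587,314,106),('bolt',609,123,105),('red',506,340,40),('ptr',557,333,45),('red0',504,318,40),('red1',511,372,40)]:
    p=q(u,v,z)[:2];print(nm,p.round(1),(R.T@(p-c)).round(1))
```

```text
phone [537.16690779 -51.13852088] [[498.4, 7.6], [558.4, 15.3], [576.1, -109.9], [515.7, -117.6]]
yaw 0.13843996367188025 126.44726353911838
fix [607.47774736 -17.31611386]
226.92182330140972 0.23398407227785592
236.90666533290923 0.23677893743993111
fin [634.6 -51.4] [ 18.6 -39.4]
bolt [625.2  47.4] [32.2 58.9]
red [609.2 -92.8] [-15.6 -73.9]
ptr [641.  -82.1] [ 17.8 -70.7]
red0 [605.2 -77.6] [-16.1 -58.2]
red1 [ 616.7 -115.4] [-13.5 -97.6]
```

Request:
carry_out(
  grip=[-0.64, -0.64, -0.64, -0.64, -0.64],
  linear=[
    [0.08, 0.004, -0.002],
    [0.08, 0, 0],
    [0.08, 0, 0],
    [0.07, 0, 0],
    [0.04, 0, 0],
  ],
  turn=[-0.003, 0, 0, 0, 0],
)

```text
t: 2.95
eef_pos: [535.7, -51.3, 51.0]
tcp_rot: [-1.955, 1.568, 2.901]
ft_force: [0.7, 0.1, -0.9]
opening: 0.823
```

Request:
carry_out(
  grip=[0, 0.3, 0.5, 0.5, 0.5],
  linear=[
    [0, 0, 0],
    [0, 0, 0],
    [0, 0, 0],
    [0, 0, 0],
    [0, 0, 0],
  ],
  turn=[0, 0, 0, 0, 0],
)

```text
t: 3.45
eef_pos: [536.7, -51.5, 53.8]
tcp_rot: [1.463, 1.571, 0.032]
ft_force: [0.1, -0.2, -1.7]
opening: 0.649
```

Request:
carry_out(
  grip=[0.5, 0.5, 0.5, 0.5, 0.5],
  linear=[
    [0, 0, 0],
    [0, 0, 0],
    [-0.05, 0, 0],
    [-0.08, 0, 0],
    [-0.1, 0, 0],
  ],
  turn=[0, 0, 0, 0, 0],
)

```text
t: 3.95
eef_pos: [535.8, -51.4, 168.8]
tcp_rot: [-1.955, 1.567, 2.896]
ft_force: [0.3, 0.0, -1.6]
opening: 0.645
```

Run:
```python
from h import *
from scipy.spatial.transform import Rotation as Ro
s=env.state();print(s['eef_pos'],s['opening']);T=Ro.from_euler('xyz',s['tcp_rot']).as_matrix();print(T.round(3))
a=snap('wrist','w2')
d=T.T@(np.array([437.5,-295,s['eef_pos'][2]])-s['eef_pos']);print(d, d/500)
```

```text
[535.83324611 -51.40256467 168.7849621 ] 0.6450979534768736
[[-0.003  0.99   0.138]
 [ 0.001  0.138 -0.99 ]
 [-1.    -0.003 -0.001]]
[ 1.20296757e-01 -1.31023901e+02  2.27688078e+02] [ 2.40593515e-04 -2.62047802e-01  4.55376155e-01]
```

View pics/w2.png

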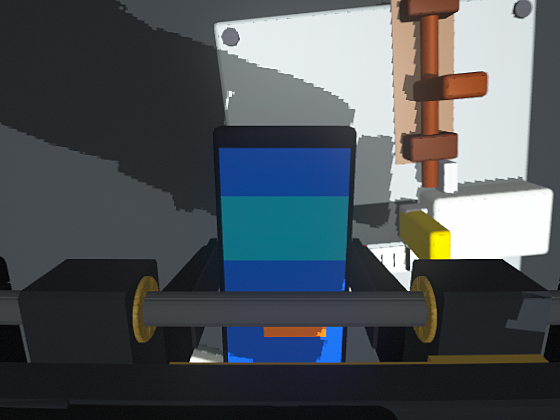

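The phone is held (opening 61 mm, phone centred in the jaws). Next I carry it to the pad.

Request:
carry_out(
  grip=[0.5, 0.5, 0.5, 0.5, 0.5],
  linear=[
    [0, -0.025, 0.0434],
    [0, -0.0437, 0.0759],
    [0, -0.0437, 0.0759],
    [0, -0.0437, 0.0759],
    [0, -0.0437, 0.0759],
  ],
  turn=[0, 0, 0, 0, 0],
)

```text
t: 4.5
eef_pos: [460.8, -238.6, 168.6]
tcp_rot: [1.044, 1.57, -0.388]
ft_force: [0.2, -0.5, -1.7]
opening: 0.649
```

Request:
carry_out(
  grip=[0.5, 0.5, 0.5, 0.5, 0.5],
  linear=[
    [0, -0.0437, 0.0759],
    [0, -0.0187, 0.0325],
    [0, 0, 0],
    [0, 0, 0],
    [0, 0, 0],
  ],
  turn=[0, 0, 0.0432, 0.0432, 0],
)

```text
t: 5.0
eef_pos: [438.1, -295.3, 168.5]
tcp_rot: [2.62, 1.571, 0.914]
ft_force: [0.1, 0.1, -0.9]
opening: 0.652
```

Run:
```python
from h import *
from scipy.spatial.transform import Rotation as Ro
s=env.state();print(s['eef_pos'],s['opening']);T=Ro.from_euler('xyz',s['tcp_rot']).as_matrix();print(T.round(3))
print(T.T@(np.array([437.5,-295,s['eef_pos'][2]])-s['eef_pos'])/500)
```

```text
[ 438.08191133 -295.34783864  168.46067409] 0.6520405599000839
[[ 0.     0.991 -0.135]
 [ 0.    -0.135 -0.991]
 [-1.     0.    -0.   ]]
[-2.32173106e-08 -1.24711338e-03 -5.32126184e-04]
```

Request:
carry_out(
  grip=[0.5, 0.5, 0.5, 0.5, 0.5],
  linear=[
    [0.08, 0, 0],
    [0.08, 0, 0],
    [0.06, 0, 0],
    [0.025, 0, 0],
    [0.012, 0, 0],
  ],
  turn=[0, 0, 0, 0, 0],
)

```text
t: 5.5
eef_pos: [438.2, -294.9, 39.3]
tcp_rot: [-2.217, 1.569, 2.365]
ft_force: [0.4, -0.4, -1.6]
opening: 0.648
```

Request:
carry_out(
  grip=[0.5, 0.5, 0.5],
  linear=[
    [0.002, 0, 0],
    [0, 0, 0],
    [0, 0, 0],
  ],
  turn=[0, 0, 0],
)

```text
t: 5.8
eef_pos: [438.7, -295.5, 40.2]
tcp_rot: [1.033, 1.569, -0.67]
ft_force: [0.8, 0.4, -1.6]
opening: 0.652
```

Request:
carry_out(
  grip=[0.5, 0.5, 0.5, 0.5],
  linear=[
    [0.002, 0, 0],
    [0.002, 0, 0],
    [0, 0, 0],
    [0, 0, 0],
  ],
  turn=[0, 0, 0, 0],
)

```text
t: 6.2
eef_pos: [438.4, -295.3, 37.6]
tcp_rot: [1.087, 1.57, -0.616]
ft_force: [-0.2, 0.1, 6.2]
opening: 0.648
```

Touching the pad (about 7 N). Release and lift.

Request:
carry_out(
  grip=[0, -0.3, -0.6, -0.6, -0.6],
  linear=[
    [0, 0, 0],
    [0, 0, 0],
    [0, 0, 0],
    [-0.02, 0, 0],
    [-0.06, 0, 0],
  ],
  turn=[0, 0, 0, 0, 0],
)

```text
t: 6.7
eef_pos: [437.4, -294.5, 76.2]
tcp_rot: [-2.18, 1.567, 2.399]
ft_force: [0.2, -0.1, -0.6]
opening: 0.791
```

Request:
carry_out(
  grip=[-0.6, -0.6, -0.6, -0.6, -0.6],
  linear=[
    [-0.09, 0, 0],
    [-0.09, 0, 0],
    [-0.07, 0, 0],
    [0, 0, 0],
    [0, 0, 0],
  ],
  turn=[0, 0, 0, 0, 0],
)

```text
t: 7.2
eef_pos: [438.2, -295.1, 202.8]
tcp_rot: [1.046, 1.569, -0.658]
ft_force: [-0.4, 0.4, -0.5]
opening: 0.802
```

Run:
```python
from h import *
import pickle
from scipy.spatial.transform import Rotation as Ro
s=env.state();print(s['eef_pos'],s['opening']);T=Ro.from_euler('xyz',s['tcp_rot']).as_matrix();print(T.round(3))
w=cams.camera_info('wrist');a=snap('wrist','w3');pickle.dump(w,open('w3.pkl','wb'))
th=.234;f=np.array([606.5,-18]);R=np.array([[np.cos(th),-np.sin(th)],[np.sin(th),np.cos(th)]])
p=f+R@[33,59];print('bolt',p); print('sh',T.T@(np.array([627,47.4,200])-s['eef_pos'])/500)
z=np.array([np.cos(th),np.sin(th),0]);print('turn deg',np.degrees(np.arctan2(-(T.T@z)[1],(T.T@z)[2])))
```

```text
[ 438.16888331 -295.05568568  202.81864107] 0.8020588965830087
[[ 0.001  0.991 -0.133]
 [-0.001 -0.133 -0.991]
 [-1.     0.001  0.001]]
bolt [624.92029009  47.0437769 ]
sh [ 0.00545569  0.28356314 -0.72892133]
turn deg -111.02220782708198
```

View pics/w3.png

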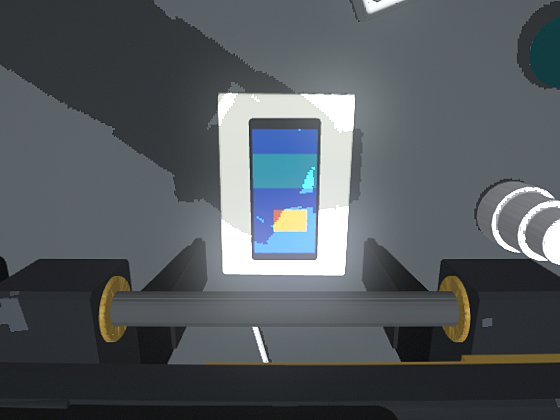

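The phone lies well inside the pad outline: phone about x 250–320, y 118–260, pad about x 219–354, y 94–275. Now to the bolt.

Request:
carry_out(
  grip=[-0.6, -0.6, -0.6, -0.6, -0.6],
  linear=[
    [0, 0.0315, -0.081],
    [0, 0.0315, -0.081],
    [0, 0.0315, -0.081],
    [0, 0.0315, -0.081],
    [0, 0.0315, -0.081],
  ],
  turn=[0, 0, 0, 0, 0],
)

```text
t: 7.75
eef_pos: [543.2, -103.1, 200.5]
tcp_rot: [-1.762, 1.568, 2.818]
ft_force: [-0.8, 0.2, 0.1]
opening: 0.802
```

Request:
carry_out(
  grip=[-0.6, -0.6, -0.4, -0.4, -0.4],
  linear=[
    [0, 0.0315, -0.081],
    [0, 0.0315, -0.081],
    [0, 0.0315, -0.081],
    [0, 0.0315, -0.081],
    [0, 0, 0],
  ],
  turn=[0, 0, 0, 0, -0.0472],
)

```text
t: 8.25
eef_pos: [628.0, 51.4, 199.8]
tcp_rot: [-1.917, 1.568, 2.813]
ft_force: [-1.1, -0.8, -0.5]
opening: 0.701
```

Request:
carry_out(
  grip=[-0.2, -0.2, -0.2, -0.2, -0.2],
  linear=[
    [0, 0, 0],
    [0, 0, 0],
    [0, 0, 0],
    [0, 0, 0],
    [0, 0, 0],
  ],
  turn=[-0.0472, -0.0472, -0.0472, -0.0472, -0.0472],
)

```text
t: 8.75
eef_pos: [626.5, 47.3, 200.1]
tcp_rot: [-2.386, 1.567, 3.089]
ft_force: [0.7, 1.0, 0.1]
opening: 0.601
```

Request:
carry_out(
  grip=[-0.2, -0.2, -0.2, -0.2, -0.2],
  linear=[
    [0, 0, 0],
    [0, 0, 0],
    [0, 0, 0],
    [0, 0, 0],
    [0, 0, 0],
  ],
  turn=[-0.0472, -0.0472, -0.0472, -0.0472, -0.0472],
)

```text
t: 9.25
eef_pos: [626.5, 47.3, 200.1]
tcp_rot: [-3.135, 1.567, 3.082]
ft_force: [-0.1, -0.5, -0.2]
opening: 0.598
```

Request:
carry_out(
  grip=[-0.2, -0.2, -0.2, -0.2],
  linear=[
    [0, 0, 0],
    [0, 0, 0],
    [0, 0, 0],
    [0, 0, 0],
  ],
  turn=[-0.0472, -0.0472, 0, 0],
)

```text
t: 9.65
eef_pos: [626.7, 47.3, 200.9]
tcp_rot: [2.838, 1.569, 3.057]
ft_force: [0.8, 0.0, -0.1]
opening: 0.6
```

Run:
```python
from h import *
import pickle
from scipy.spatial.transform import Rotation as Ro
s=env.state();print(s['eef_pos'],s['opening'],s['joints'].round(2));T=Ro.from_euler('xyz',s['tcp_rot']).as_matrix();print(T.round(3))
w=cams.camera_info('wrist');a=snap('wrist','w4');pickle.dump(w,open('w4.pkl','wb'))
cv2.imwrite('pics/w4b.png',cv2.resize(a,(800,600),interpolation=cv2.INTER_CUBIC))
```

```text
[626.7258709   47.32761117 200.89064381] 0.6000300211498091 [-0.03  0.52  1.58  0.    1.04 -1.82]
[[-0.002 -0.218  0.976]
 [ 0.     0.976  0.218]
 [-1.     0.001 -0.002]]
```

View pics/w4b.png

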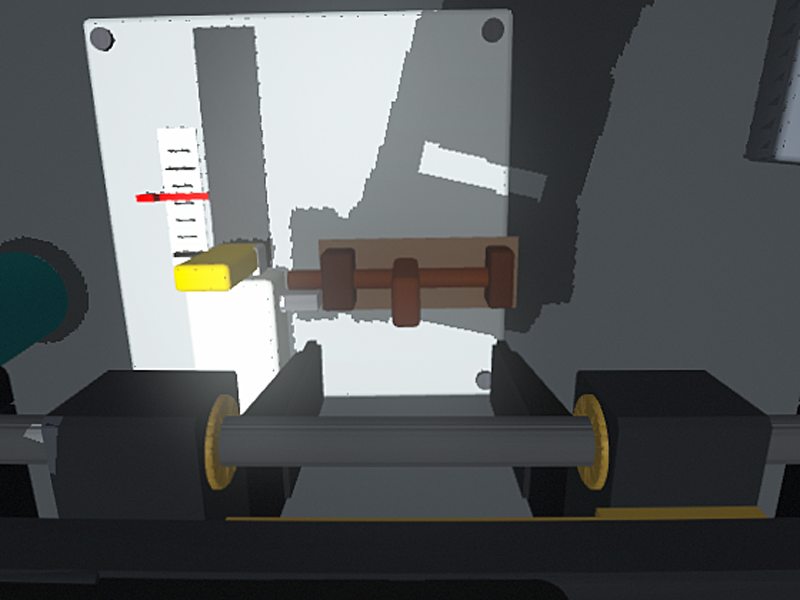

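Red cursor at (172,197), the pointer bar near (188,254), and the bolt grip top centred near (405,300) (image up = toward the robot).

Run:
```python
from h import *
import pickle; w=pickle.load(open('w4.pkl','rb'))
q=lambda u,v,z:at(w,(u+.5)*.7-.5,(v+.5)*.7-.5,z)
F=np.array([q(u,v,36)[:2] for u,v in [(84,20),(512,10)]]);e=F[1]-F[0];print(np.hypot(*e),th:=np.arctan2(-e[0],e[1]))
th=.234;R=np.array([[np.cos(th),-np.sin(th)],[np.sin(th),np.cos(th)]]);c=F.mean(0)+R@[115,0];print('fix',c)
for n,u,v,z in [('bolt',405,300,105),('boltfar',405,326,105),('fin',203,277,106),('finfar',203,290,106),('red',186,197,40),('zero',188,254,40),('tick',180,150,38),('tick',180,167,38)]:
    p=q(u,v,z)[:2];print(n,p.round(1),(R.T@(p-c)).round(1))
s=env.state();print((R.T@(s['eef_pos'][:2]-c)).round(1))
```

```text
236.67248346860302 0.23593831032804338
fix [608.72279018 -16.74145019]
bolt [624.4  46.5] [29.9 57.9]
boltfar [637.3  49.4] [43.2 57.7]
fin [634.3 -50.9] [ 16.9 -39.2]
finfar [640.7 -50.1] [ 23.3 -39.9]
red [608.5 -88.7] [-16.9 -69.9]
zero [641.9 -83.4] [ 16.9 -72.6]
tick [582.8 -96.2] [-43.7 -71.3]
tick [592.3 -95. ] [-34.1 -72.3]
[32.4 58.1]
```

Request:
carry_out(
  grip=[-0.2, -0.2, -0.2, -0.2, -0.2],
  linear=[
    [0.08, 0, 0],
    [0.08, 0, 0],
    [0.05, 0, 0],
    [0.015, 0, 0],
    [0, 0, 0],
  ],
  turn=[-0.0045, 0, 0, 0, 0],
)

```text
t: 10.2
eef_pos: [626.8, 47.3, 88.9]
tcp_rot: [2.824, 1.569, 3.06]
ft_force: [0.1, -0.9, 0.3]
opening: 0.601
```

Request:
carry_out(
  grip=[0.8, 0.8, 0.8, 0.8, 0.8],
  linear=[
    [0, 0, 0],
    [0, 0, 0],
    [0, 0, 0],
    [0, 0, 0],
    [0, 0, 0],
  ],
  turn=[0, 0, 0, 0, 0],
)

```text
t: 10.7
eef_pos: [627.2, 47.3, 90.1]
tcp_rot: [-0.151, 1.57, 0.087]
ft_force: [-0.7, -0.9, -0.1]
opening: 0.242
```

Request:
carry_out(
  grip=[0.8, 0.8, 0.8, 0.8, 0.8],
  linear=[
    [0, 0, 0],
    [0, 0, 0],
    [0, 0, 0],
    [0, 0, 0],
    [0, 0, 0],
  ],
  turn=[0, 0, 0, 0, 0],
)

```text
t: 11.2
eef_pos: [627.1, 47.3, 89.8]
tcp_rot: [0.24, 1.571, 0.478]
ft_force: [-1.0, 0.1, 4.0]
opening: 0.144
```

Request:
carry_out(
  grip=[0.8, 0.8, 0.8, 0.8, 0.8],
  linear=[
    [0, 0.004, 0],
    [0, 0.004, 0],
    [0, 0.004, 0],
    [0, 0.004, 0],
    [0, 0.004, 0],
  ],
  turn=[0, 0, 0, 0, 0],
)

```text
t: 11.7
eef_pos: [625.1, 56.2, 89.8]
tcp_rot: [-1.144, 1.57, -0.907]
ft_force: [0.5, -7.5, 4.0]
opening: 0.148
```

Request:
carry_out(
  grip=[0.8, 0.8],
  linear=[
    [0, 0.002, 0],
    [0, 0.002, 0],
  ],
  turn=[0, 0, 0],
)

```text
invalid input at $.turn: expected 2 entries
```

Request:
carry_out(
  grip=[0.8, 0.8],
  linear=[
    [0, 0.002, 0],
    [0, 0.002, 0],
  ],
  turn=[0, 0],
)

```text
t: 11.9
eef_pos: [624.6, 58.1, 89.8]
tcp_rot: [-1.236, 1.569, -0.998]
ft_force: [-0.0, -12.7, 3.5]
opening: 0.146
```

Request:
carry_out(
  grip=[0.8, 0.8],
  linear=[
    [0, 0.002, 0],
    [0, 0, 0],
  ],
  turn=[0, 0],
)

```text
t: 12.1
eef_pos: [624.5, 58.5, 89.7]
tcp_rot: [-1.304, 1.569, -1.065]
ft_force: [1.5, -13.1, 3.0]
opening: 0.144
```

Request:
carry_out(
  grip=[0.8, 0.8],
  linear=[
    [0, 0.002, 0],
    [0, 0, 0],
  ],
  turn=[0, 0],
)

```text
t: 12.3
eef_pos: [624.4, 58.9, 89.7]
tcp_rot: [-1.343, 1.568, -1.105]
ft_force: [2.3, -17.5, 1.6]
opening: 0.142
```

Jammed at about +11.5 mm; now homeward.

Request:
carry_out(
  grip=[0.8, 0.8, 0.8, 0.8, 0.8],
  linear=[
    [0, -0.008, 0],
    [0, -0.01, 0],
    [0, -0.01, 0],
    [0, -0.01, 0],
    [0, -0.01, 0],
  ],
  turn=[0, 0, 0, 0, 0],
)

```text
t: 12.8
eef_pos: [629.1, 39.3, 89.8]
tcp_rot: [1.59, 1.568, 1.828]
ft_force: [-3.5, 9.6, 6.3]
opening: 0.143
```

Request:
carry_out(
  grip=[0.8, 0.8, 0.8],
  linear=[
    [0, -0.004, 0],
    [0, -0.002, 0],
    [0, 0, 0],
  ],
  turn=[0, 0, 0],
)

```text
t: 13.1
eef_pos: [629.9, 35.7, 89.8]
tcp_rot: [1.561, 1.57, 1.799]
ft_force: [-2.8, 4.3, 6.1]
opening: 0.147
```

Request:
carry_out(
  grip=[0.8, 0.8],
  linear=[
    [0, -0.004, 0],
    [0, 0, 0],
  ],
  turn=[0, 0],
)

```text
t: 13.3
eef_pos: [630.2, 34.5, 89.8]
tcp_rot: [1.637, 1.569, 1.875]
ft_force: [-2.0, 8.7, 6.1]
opening: 0.143
```

Request:
carry_out(
  grip=[0.8, 0.8],
  linear=[
    [0, -0.004, 0],
    [0, 0, 0],
  ],
  turn=[0, 0],
)

```text
t: 13.5
eef_pos: [630.4, 33.7, 89.9]
tcp_rot: [1.657, 1.567, 1.895]
ft_force: [-4.0, 17.0, 7.8]
opening: 0.146
```

Request:
carry_out(
  grip=[0.8, 0.8, 0.8, 0.8, 0.8],
  linear=[
    [0, 0.01, 0],
    [0, 0.01, 0],
    [0, 0.01, 0],
    [0, 0.01, 0],
    [0, 0.01, 0],
  ],
  turn=[0, 0, 0, 0, 0],
)

```text
t: 14.0
eef_pos: [625.5, 54.3, 89.7]
tcp_rot: [-1.288, 1.569, -1.05]
ft_force: [0.1, -11.4, 3.6]
opening: 0.143
```

Request:
carry_out(
  grip=[0.8, 0.8, 0.8],
  linear=[
    [0, 0.006, 0],
    [0, 0.004, 0],
    [0, 0, 0],
  ],
  turn=[0, 0, 0],
)

```text
t: 14.3
eef_pos: [624.4, 58.8, 89.7]
tcp_rot: [-1.305, 1.569, -1.067]
ft_force: [1.1, -12.5, 2.8]
opening: 0.146
```

Request:
carry_out(
  grip=[0.8, 0.8],
  linear=[
    [0, 0.003, 0],
    [0, 0, 0],
  ],
  turn=[0, 0],
)

```text
t: 14.5
eef_pos: [624.3, 59.4, 89.7]
tcp_rot: [-1.34, 1.568, -1.102]
ft_force: [2.0, -18.6, 3.0]
opening: 0.146
```

Request:
carry_out(
  grip=[0.8, 0.8, 0.8, 0.8, 0.8],
  linear=[
    [0, -0.012, 0],
    [0, -0.012, 0],
    [0, -0.012, 0],
    [0, -0.012, 0],
    [0, -0.006, 0],
  ],
  turn=[0, 0, 0, 0, 0],
)

```text
t: 15.0
eef_pos: [629.7, 36.6, 89.8]
tcp_rot: [1.549, 1.569, 1.787]
ft_force: [-2.9, 7.7, 7.2]
opening: 0.145
```

Request:
carry_out(
  grip=[0.8, 0.8, 0.8],
  linear=[
    [0, -0.005, 0],
    [0, -0.003, 0],
    [0, 0, 0],
  ],
  turn=[0, 0, 0],
)

```text
t: 15.3
eef_pos: [630.4, 33.7, 89.8]
tcp_rot: [1.608, 1.568, 1.846]
ft_force: [-3.2, 12.6, 6.6]
opening: 0.146
```

Request:
carry_out(
  grip=[0.8, 0.8],
  linear=[
    [0, -0.002, 0],
    [0, 0, 0],
  ],
  turn=[0, 0],
)

```text
t: 15.5
eef_pos: [630.4, 33.4, 89.8]
tcp_rot: [1.66, 1.567, 1.897]
ft_force: [-4.3, 17.1, 9.1]
opening: 0.145
```

Second to-and-fro done (jam at home again). Outward again.

Request:
carry_out(
  grip=[0.8, 0.8, 0.8, 0.8, 0.8],
  linear=[
    [0, 0.012, 0],
    [0, 0.012, 0],
    [0, 0.012, 0],
    [0, 0.012, 0],
    [0, 0.005, 0],
  ],
  turn=[0, 0, 0, 0, 0],
)

```text
t: 16.0
eef_pos: [625.1, 55.8, 89.7]
tcp_rot: [-1.105, 1.57, -0.867]
ft_force: [-0.1, -6.8, 4.6]
opening: 0.144
```

Request:
carry_out(
  grip=[0.8, 0.8, 0.8],
  linear=[
    [0, 0.005, 0],
    [0, 0.003, 0],
    [0, 0, 0],
  ],
  turn=[0, 0, 0],
)

```text
t: 16.3
eef_pos: [624.2, 59.9, 89.8]
tcp_rot: [-0.644, 1.57, -0.406]
ft_force: [-0.3, -4.6, 4.5]
opening: 0.144
```

Request:
carry_out(
  grip=[0.8, 0.8],
  linear=[
    [0, 0.003, 0],
    [0, 0, 0],
  ],
  turn=[0, 0],
)

```text
t: 16.5
eef_pos: [623.8, 61.4, 89.7]
tcp_rot: [-0.487, 1.57, -0.249]
ft_force: [0.2, -4.8, 4.8]
opening: 0.147
```

It's past the jam with a low force; draw back to the stop.

Request:
carry_out(
  grip=[0.8, 0.8, 0.8, 0.8, 0.8],
  linear=[
    [0, 0.009, 0],
    [0, 0.009, 0],
    [0, 0.009, 0],
    [0, 0.009, 0],
    [0, 0.006, 0],
  ],
  turn=[0, 0, 0, 0, 0],
)

```text
t: 17.0
eef_pos: [618.8, 82.2, 89.7]
tcp_rot: [-0.054, 1.57, 0.184]
ft_force: [0.3, -5.1, 5.1]
opening: 0.145
```

Request:
carry_out(
  grip=[0.8, 0.8, 0.8],
  linear=[
    [0, 0.003, 0],
    [0, 0.002, 0],
    [0, 0, 0],
  ],
  turn=[0, 0, 0],
)

```text
t: 17.3
eef_pos: [618.6, 83.1, 89.7]
tcp_rot: [-1.221, 1.569, -0.983]
ft_force: [2.5, -14.0, 4.3]
opening: 0.148
```

Request:
carry_out(
  grip=[0.8, 0.8],
  linear=[
    [0, 0.003, 0],
    [0, 0, 0],
  ],
  turn=[0, 0],
)

```text
t: 17.5
eef_pos: [618.6, 83.2, 89.6]
tcp_rot: [-1.373, 1.567, -1.135]
ft_force: [3.0, -23.0, 2.8]
opening: 0.145
```

Request:
carry_out(
  grip=[0.8, 0.4, 0.2, 0.2, 0.2],
  linear=[
    [0, -0.006, 0],
    [0, 0, 0],
    [0, 0, 0],
    [0, 0, 0],
    [-0.04, 0, 0],
  ],
  turn=[0, 0, 0, 0, 0],
)

```text
t: 18.0
eef_pos: [617.1, 83.2, 107.5]
tcp_rot: [2.881, 1.566, 3.12]
ft_force: [0.8, -0.2, -0.8]
opening: 0.39
```

Request:
carry_out(
  grip=[0.2, 0.2, 0.2, 0.2, 0.2],
  linear=[
    [-0.08, 0, 0],
    [-0.06, 0, 0],
    [0, 0, 0],
    [0, 0, 0],
    [0, 0, 0],
  ],
  turn=[0, 0, 0.0472, 0.0472, 0.0472],
)

```text
t: 18.5
eef_pos: [618.2, 83.2, 179.7]
tcp_rot: [1.682, 1.571, 1.47]
ft_force: [-0.1, -0.0, 0.1]
opening: 0.397
```

Request:
carry_out(
  grip=[0.2, 0.2, 0.2, 0.2, 0.2],
  linear=[
    [0, 0, 0],
    [0, 0, 0],
    [0, 0, 0],
    [0, 0, 0],
    [0, 0, 0],
  ],
  turn=[0.0472, 0.0472, 0.0472, 0.0472, 0.0472],
)

```text
t: 19.0
eef_pos: [618.2, 83.2, 179.4]
tcp_rot: [-2.598, 1.57, 2.731]
ft_force: [-0.7, -0.8, -0.6]
opening: 0.399
```

Request:
carry_out(
  grip=[0.2, 0.2, 0.2, 0.2],
  linear=[
    [0, 0, 0],
    [0, 0, 0],
    [0, 0, 0],
    [0, 0, 0],
  ],
  turn=[0.0472, 0.0472, 0.028, 0],
)

```text
t: 19.4
eef_pos: [618.3, 83.2, 179.4]
tcp_rot: [-2.217, 1.57, 2.733]
ft_force: [-0.4, -0.1, -0.7]
opening: 0.403
```

Run:
```python
from h import *
from scipy.spatial.transform import Rotation as Ro
s=env.state();print(s['eef_pos'],s['opening'],s['joints'].round(2));T=Ro.from_euler('xyz',s['tcp_rot']).as_matrix();print(T.round(3))
print(T.T@(np.array([634.3,-51.2,s['eef_pos'][2]])-s['eef_pos'])/500)
z=np.array([np.sin(.234),-np.cos(.234),0]);print('turn deg',np.degrees(np.arctan2(-(T.T@z)[1],(T.T@z)[2])))
```

```text
[618.262733    83.16440049 179.38385186] 0.4028872747132004 [ 0.03  0.54  1.62  0.    0.99 -0.21]
[[-0.     0.972  0.235]
 [ 0.     0.235 -0.972]
 [-1.    -0.    -0.   ]]
[-7.26707672e-05 -3.19853555e-02  2.68739420e-01]
turn deg 0.18662525595273877
```

Request:
carry_out(
  grip=[0.2, 0.2, 0.2, 0.2, 0.2],
  linear=[
    [0, -0.008, 0.067],
    [0, -0.008, 0.067],
    [0, -0.008, 0.067],
    [0, -0.008, 0.0677],
    [0, 0, 0],
  ],
  turn=[0, 0, 0, 0, 0],
)

```text
t: 19.9
eef_pos: [634.9, -54.8, 179.3]
tcp_rot: [-0.027, 1.57, -1.359]
ft_force: [-0.1, 1.5, -0.7]
opening: 0.399
```

Run:
```python
from h import *
import pickle
s=env.state();print(s['eef_pos'],s['tcp_rot'])
w=cams.camera_info('wrist');a=snap('wrist','w5');pickle.dump(w,open('w5.pkl','wb'))
cv2.imwrite('pics/w5b.png',cv2.resize(a,(800,600),interpolation=cv2.INTER_CUBIC))
```

```text
[634.87947852 -54.79187274 179.34531842] [-0.02663628  1.57038953 -1.35939104]
```

View pics/w5b.png

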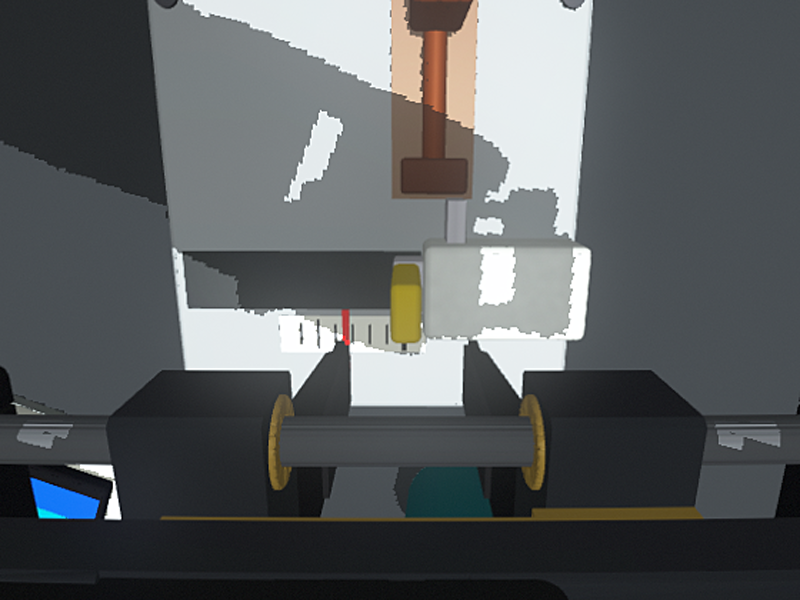

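The fin top is centred at (406,315), the pointer at (404,346), the red mark at (346,330) and scale ticks every ~17 px. The bolt is clear.

Run:
```python
from h import *
from scipy.spatial.transform import Rotation as Ro
import pickle; w=pickle.load(open('w5.pkl','rb'))
q=lambda u,v,z:at(w,(u+.5)*.7-.5,(v+.5)*.7-.5,z)
ex=np.array([np.cos(.234),np.sin(.234),0])
for z in(38,42): print([round(float(ex@q(u,v,z)),1) for u,v in[(404,346),(346,330),(301,333),(386,333),(318,333)]])
s=env.state();T=Ro.from_euler('xyz',s['tcp_rot']).as_matrix()
p=q(406,315,106);print(p,s['eef_pos'],T.T@(p-s['eef_pos'])/500)
```

```text
[605.0, 571.1, 544.8, 594.4, 554.7]
[605.0, 571.6, 545.6, 594.6, 555.4]
[635.28810894 -52.03488817 106.        ] [634.5627829  -52.98332539 179.29239395] [ 0.14658468  0.00190303 -0.0014534 ]
```

Request:
carry_out(
  grip=[0.2, 0.2, 0.2, 0.2, 0.2],
  linear=[
    [0.08, 0.002, 0],
    [0.07, 0, 0],
    [0.025, 0, 0],
    [0.005, 0, 0],
    [0, 0, 0],
  ],
  turn=[0, 0, 0, 0, 0],
)

```text
t: 20.45
eef_pos: [636.0, -50.8, 90.4]
tcp_rot: [1.367, 1.57, 0.036]
ft_force: [-1.0, -0.4, -0.5]
opening: 0.398
```

Request:
carry_out(
  grip=[0.8, 0.8, 0.8, 0.8, 0.8],
  linear=[
    [0, 0, 0],
    [0, 0, 0],
    [0, 0, 0],
    [0, 0, 0],
    [0, 0, 0],
  ],
  turn=[0, 0, 0, 0, 0],
)

```text
t: 20.95
eef_pos: [634.0, -51.7, 90.3]
tcp_rot: [-1.762, 1.567, -3.094]
ft_force: [-11.0, -3.5, 9.0]
opening: 0.144
```

Request:
carry_out(
  grip=[0.8, 0.8, 0.8],
  linear=[
    [0, 0, 0],
    [0, 0, 0],
    [0, 0, 0],
  ],
  turn=[0, 0, 0],
)

```text
t: 21.25
eef_pos: [634.0, -51.7, 90.3]
tcp_rot: [-1.774, 1.568, -3.107]
ft_force: [-11.2, -3.1, 9.2]
opening: 0.147
```

Request:
carry_out(
  grip=[0.8, 0.8, 0.8, 0.8, 0.8],
  linear=[
    [0, -0.012, 0],
    [0, -0.014, 0],
    [0, -0.014, 0],
    [0, -0.014, 0],
    [0, -0.014, 0],
  ],
  turn=[0, 0, 0, 0, 0],
)

```text
t: 21.75
eef_pos: [604.1, -58.9, 90.5]
tcp_rot: [1.401, 1.566, 0.068]
ft_force: [9.8, 5.8, -0.8]
opening: 0.145
```

Request:
carry_out(
  grip=[0.8, 0.8],
  linear=[
    [0, -0.005, 0],
    [0, 0, 0],
  ],
  turn=[0, 0],
)

```text
t: 21.95
eef_pos: [601.5, -59.5, 90.5]
tcp_rot: [1.404, 1.566, 0.071]
ft_force: [8.5, 5.1, -0.8]
opening: 0.142
```

Run:
```python
from h import *
a=snap('wrist','w6'); b=a[150:290,120:400]
cv2.imwrite('pics/w6b.png',cv2.resize(b,None,fx=2.8,fy=2.8,interpolation=cv2.INTER_CUBIC))
```

```text
(no output)
```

View pics/w6b.png

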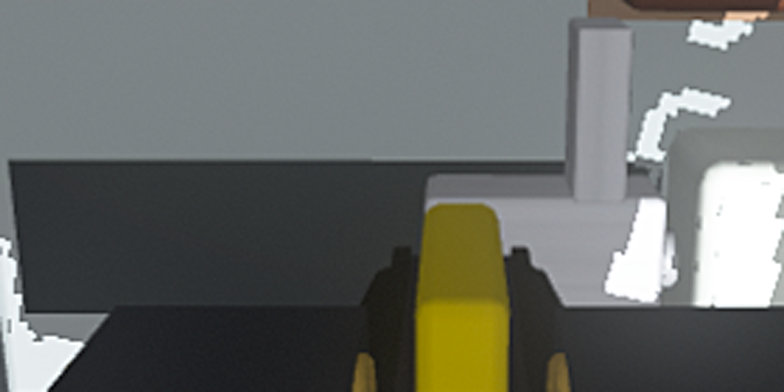

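The gripper hides the scale here. Three earlier measurements put the mark at 33.9–34.3 mm and the slide is at about 33.4 mm, so I nudge it and hold.

Request:
carry_out(
  grip=[0.8, 0.8, 0.8, 0.8, 0.8],
  linear=[
    [0, -0.001, 0],
    [0, 0, 0],
    [0, 0, 0],
    [0, 0, 0],
    [0, 0, 0],
  ],
  turn=[0, 0, 0, 0, 0],
)

```text
t: 22.5
eef_pos: [601.5, -59.5, 90.5]
tcp_rot: [1.397, 1.566, 0.064]
ft_force: [9.8, 5.4, -1.0]
opening: 0.144
```

Request:
carry_out(
  grip=[0.8, 0.8, 0.8, 0.8, 0.8],
  linear=[
    [0, 0, 0],
    [0, 0, 0],
    [0, 0, 0],
    [0, 0, 0],
    [0, 0, 0],
  ],
  turn=[0, 0, 0, 0, 0],
)

```text
t: 23.0
eef_pos: [601.5, -59.5, 90.5]
tcp_rot: [1.395, 1.566, 0.061]
ft_force: [10.2, 5.8, 0.1]
opening: 0.146
```

Run:
```python
from h import *
a=snap('side','s2'); c=cams.camera_info('side'); print(proj(c,[[605,-80,40]]), env.state()['eef_pos'])
b=a[190:260,260:360]; b2=cv2.resize(b,None,fx=8,fy=8,interpolation=cv2.INTER_CUBIC); cv2.imwrite('pics/s2b.png',b2)
```

```text
[[305.85335038 224.99170429]] [601.47077842 -59.56382805  90.45554052]
```

View pics/s2b.png

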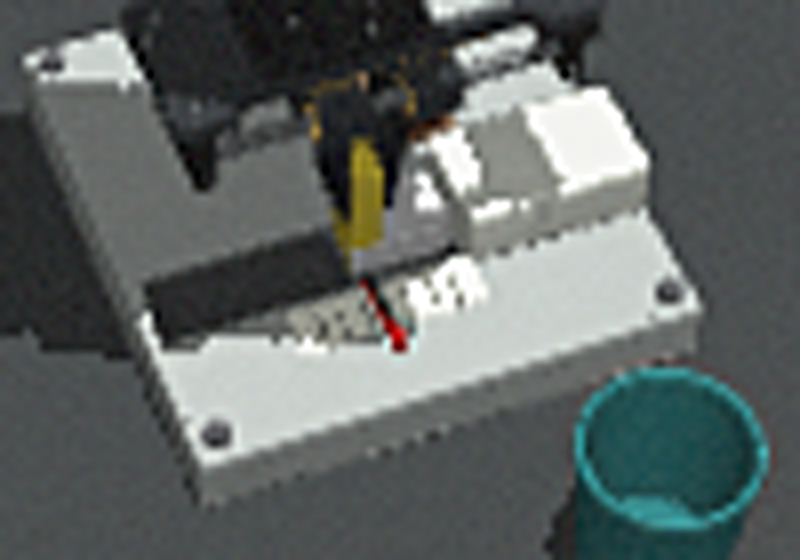

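The side view shows the black pointer bar directly at the red cursor (around (383,312)), perhaps 1 mm towards zero. A small nudge and another second of hold.

Request:
carry_out(
  grip=[0.8, 0.8, 0.8, 0.8, 0.8],
  linear=[
    [0, -0.002, 0],
    [0, 0, 0],
    [0, 0, 0],
    [0, 0, 0],
    [0, 0, 0],
  ],
  turn=[0, 0, 0, 0, 0],
)

```text
t: 23.55
eef_pos: [600.5, -59.8, 90.5]
tcp_rot: [1.393, 1.566, 0.06]
ft_force: [9.9, 5.0, -0.6]
opening: 0.142
```

Request:
carry_out(
  grip=[0.8, 0.8, 0.8, 0.8, 0.8],
  linear=[
    [0, 0, 0],
    [0, 0, 0],
    [0, 0, 0],
    [0, 0, 0],
    [0, 0, 0],
  ],
  turn=[0, 0, 0, 0, 0],
)

```text
t: 24.05
eef_pos: [600.5, -59.8, 90.5]
tcp_rot: [1.398, 1.566, 0.065]
ft_force: [9.5, 5.5, -0.1]
opening: 0.144
```

Request:
carry_out(
  grip=[0.8, 0.8, 0.8, 0.8, 0.8],
  linear=[
    [0, 0.008, 0],
    [0, 0.01, 0],
    [0, 0.01, 0],
    [0, 0.01, 0],
    [0, 0.01, 0],
  ],
  turn=[0, 0, 0, 0, 0],
)

```text
t: 24.55
eef_pos: [623.2, -54.3, 90.5]
tcp_rot: [1.385, 1.568, 0.052]
ft_force: [4.2, 3.3, 3.3]
opening: 0.145
```

Request:
carry_out(
  grip=[0.8, 0.8, 0.8, 0.8, 0.8],
  linear=[
    [0, 0.008, 0],
    [0, 0.006, 0],
    [0, 0.005, 0],
    [0, 0.004, 0],
    [0, 0, 0],
  ],
  turn=[0, 0, 0, 0, 0],
)

```text
t: 25.05
eef_pos: [633.8, -51.8, 90.4]
tcp_rot: [1.345, 1.569, 0.012]
ft_force: [4.0, 2.2, 6.4]
opening: 0.142
```

Request:
carry_out(
  grip=[0.8, 0.8, 0.8],
  linear=[
    [0, 0.003, 0],
    [0, 0.002, 0],
    [0, 0, 0],
  ],
  turn=[0, 0, 0],
)

```text
t: 25.35
eef_pos: [634.0, -51.7, 90.3]
tcp_rot: [-1.733, 1.568, -3.066]
ft_force: [-9.2, -2.0, 13.1]
opening: 0.146
```

Against its home stop. Release and retreat upward.

Request:
carry_out(
  grip=[0.6, 0.4, 0.2, 0.2, 0.2],
  linear=[
    [0, 0, 0],
    [0, 0, 0],
    [0, 0, 0],
    [0, 0, 0],
    [-0.04, 0, 0],
  ],
  turn=[0, 0, 0, 0, 0],
)

```text
t: 25.85
eef_pos: [634.5, -51.1, 107.6]
tcp_rot: [-2.006, 1.567, 2.945]
ft_force: [-0.5, 0.6, 0.8]
opening: 0.392
```

Request:
carry_out(
  grip=[0.2, 0.2, 0.2, 0.2, 0.2],
  linear=[
    [-0.08, 0, 0],
    [-0.08, 0, 0],
    [-0.04, 0, 0],
    [0, 0, 0],
    [0, 0, 0],
  ],
  turn=[0, 0, 0, 0, 0],
)

```text
t: 26.35
eef_pos: [635.3, -51.3, 209.2]
tcp_rot: [-2.207, 1.571, 2.743]
ft_force: [0.8, -0.6, -0.4]
opening: 0.397
```

Run:
```python
from h import *
s=env.state();print(s['eef_pos'],s['ft_force'],s['t'])
a=snap('wrist','w7');b=cams.read_camera('side')[160:370,220:420]
cv2.imwrite('pics/w7b.png',np.hstack([cv2.resize(a,(480,360)),cv2.resize(b,(320,336))[:336] if 0 else cv2.resize(b,(320,360))]))
```

```text
[635.32793065 -51.25125769 209.19316192] [ 0.82096629 -0.62914197 -0.43239503] 26.35
```

View pics/w7b.png

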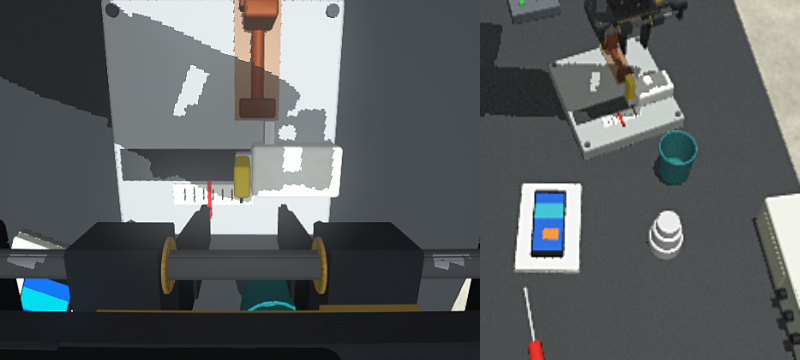

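The fin is back home against the barrel, about (243,175). The bolt is drawn back, and the phone lies centred on the pad at about (548,222). Handing in.

```bash
python3 -c "
from cell import env
print(env.job_done())"
```

```text
the job is handed in; nothing more can be done
None
```

I carried out every step and handed the job in at about 26 s of the 64 s allowed; the hand-in returned no verdict.

- **Phone:** It lies screen up on the light pad, lengthwise and well inside its outline. The wrist view after release and the final side view both showed this.
- **Bolt:** It jammed outward and homeward twice, then passed the jam on the third outward stroke at about 5 N. I drew it back until it met a firm stop (23 N), and the last picture shows it back.
- **Gauge:** I pulled the slide to about 33.5 mm and held it for over a second, then moved it to about 34.5 mm and held another second. The mark had measured 33.9 to 34.3 mm from zero. I then eased it home at about 50 mm/s until it met its home stop, and only then let go.
- **Last checks:** The fin is at zero against the barrel and the gripper is clear with no force on it. The cup, lens barrel and screwdriver look undisturbed in the final side view. I did not check the bottle, wrench and tray again, but the arm never came near them at low height.

The gripper hid the scale from the wrist camera during the hold. I checked pointer against mark only on a coarse side-camera crop, at about 2 mm per pixel. There the pointer stood at the red mark, perhaps 1 mm short, which is why I made the second nudge.

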